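# Close the press-lid coffee grinder and hold it running

### The job

Run the coffee grinder: pick up its loose lid by the black cap, set it on the grinder with the orange lug in the slot of the collar, and press it straight down against the spring ring, its whole 8 mm of travel, until it is fully home. The grinder only runs while the lid is pressed, so keep it fully down for about three seconds without leaning hard on it, and finish the program still holding it down; do not let go. Leave the mug, the coffee tin and the jam jar where they stand.

Things in the scene. Friction and masses are not known exactly. Their poses are not given: they have to be found in the camera images.
- grinder: Round coffee grinder, steel below, black above, fixed on suction feet, 100 mm across, 104 high; origin: centre of its underside, z up. On top an upright collar (inside diameter 87, outside 96, height 88 to 104), in it the grey spring ring, then a bowl (outside 70, rim at 96). The lid drops between collar and bowl, play 2.5; home: lid origin on this z axis at height 88, lid axes along these axes.
- slot (a point): Middle of the mouth of the one slot in the grinder's collar, at its -x side: (-46, 0, 104) mm in the grinder's frame, same axes. The slot is 15 mm wide, cut through the collar's wall from the top edge down to height 88; an orange diamond marks the body below it. If the lug misses the slot, the lid stays on the collar with its underside at 104.
- lid: Loose lid, 0.12 kg, upright on the worktop; origin: centre of its underside, z up. Smoke-clear skirt, outside diameter 82 mm, and dome up to height 38; on it a solid black cap, diameter 56, height 38 to 72, with two upright flats 44 mm apart facing the lid's +y and -y: grasp them from above, fingers closing along the lid's y.
- lug (a point): Foot of the orange lug that sticks out of the skirt at the lid's -x side: (-44.5, 0, 0) mm in the lid's frame, same axes. The lug is 10 mm wide, 16 mm high from the underside up, and reaches 49 mm from the lid's axis.
- press_ring (a joint): Travel of the grey spring ring, which the lid's skirt pushes down: 0 m up (top 96 mm above the worktop), 0.008 m fully down on its stop (top at 88 mm). Spring 4 N at first, 10 N fully down; the lid's weight alone does not move it, and it springs up when released.
- mug: White mug with green leaves, 82x112x94 mm, origin at the centre of its underside; leave it alone. Behind it the fixed microwave, 306 mm high, spans y = -0.47 to +0.04 m with its front at x = 0.65 m (the door's bar, at the right, comes out to about 0.61): swing the arm in short of it.
- coffee_tin: Orange coffee tin with a wooden lid, 87x87x110 mm, origin at the centre of its underside; leave it alone.
- jam_jar: Jam jar with a white lid, 68x68x84 mm, origin at the centre of its underside; leave it alone.

How it is judged (in metres and radians):
On the way, in this order (a step that is already met when the one before it is completed fails the run):
1. the lid is lifted off the worktop (height (world z) of lid above 0.03 m and contact force between lid and the fingers above 1 N), for 0.1 s.
2. the lid is on the grinder, lug in the slot, and is kept fully pressed for 2.5 s on end (value of joint press_ring above 0.0068 m and z of lid in the frame of grinder below 0.09 m and horizontal distance between lid and grinder below 0.004 m and distance between lug and slot below 0.022 m), for 2.5 s.
At the end, for the whole second after the job is handed in: The program ends while the robot holds the lid down on the grinder: spring ring pressed at least 6.8 of its 8 mm, lid centred within 4 mm and level within 0.06 rad, its underside no higher than 90 mm over the worktop, lug in the slot, pressing on the grinder with 6 to 40 N (all of step 2 and angle between lid's own z axis and vertical below 0.06 rad and contact force between lid and grinder between 6 and 40 N and (contact force between lid and the fingers above 2 N or contact force between lid and the arm above 2 N)); the arm keeps its last pose, push and grip.
It fails at once if the grinder is pressed with more than 60 N (contact force between lid and grinder above 60 N).
It fails at once if the mug, the coffee tin or the jam jar is pushed 2 cm or more (distance of any of mug, coffee_tin, jam_jar from where it was at the start of the episode above 0.02 m).
It also fails if it takes over 51 s, if anything falls off the work surface, if the arm or the gripper's body presses on something with over 40 N, if the wrist force passes 120 N, or if a joint passes its speed limit or range.

### The arm

A 6-joint arm with a two-finger parallel gripper is mounted at the origin on a cart in front of the work surface, level with it; the furniture and walls round the work are solid. World frame = base frame: x ahead of the robot, y to its left, z up, the work surface at z = 0. Lengths are in mm, angles in degrees, forces in N, time in s.
With the tool pointing down it reaches from about 275 to 975 mm from the base axis. Payload 8.4 kg.
Tool frame: the origin (TCP) lies at the very end of the fingers, on their centre line; the grasp point (between the pads) lies 19 mm behind it; z points along the fingers, y is the line along which they close (so a half turn about z gives the same grasp; the last joint's range is limited). The gripper opens to 92 mm and grips with 3 to 60 N. Pads are 20 mm wide; open, the fingers measure 128 mm over their backs; the gripper's body (75 mm by 189 mm) begins 69 mm behind the grasp point.
Start: joints at [66.784, 20.225, 93.587, -0, 66.188, -0.138], TCP at [244.996, 574.982, 214.583] pointing down, gripper open.
Joint ranges: [-150.9, 150.9], [-52.94, 120.26], [3.33, 152.33], [-74.26, 254.26], [0, 154.13], [-172.89, 172.89]. Speed limits (degrees/s): [127.2, 127.2, 159.86, 180, 180, 180].

### API

Orientations are given as [roll, pitch, yaw] about the fixed x, y, z axes, in that order (R = Rz(yaw) Ry(pitch) Rx(roll)).
In Python, from rig import readout, cams, workorder, spotter gives the robot as it stands. The module is installed in compiled form; this text tells all that it offers.
- The arm moves only by the tool arm_command, never from a script. Its argument "steps" is a list of rows, each an object with "gripper": the finger opening in mm, from 0 to 91.9; "travel": the shift along the tool's x, y, z as a fraction of full scale, a list of three; "twist": the turn, a rotation vector about the tool's x, y, z as a fraction of full scale, a list of three. In form: [{"gripper": gripper, "travel": [tx, ty, tz], "twist": [wx, wy, wz]}, ...]. A call has 1 to 12 rows; each row is the pose to reach, as a shift and turn from the pose commanded when the call began, along the tool's axes at that moment, turning the shorter way round; what a row does not reach only later rows make up. Full scale, the value 1, is 0.25 m for a shift and 180 degrees for a turn. A row lasts 1/10 s, in which the tool goes at most 50 mm and 8.59 degrees, less where a joint would pass 70% of its speed; a pose out of reach is approached as far as the arm can. A call with a number of a shift or a turn outside -1 to 1 is refused whole. A call with a gripper value outside its range is refused whole. The fingers move at their own pace and stop on an object; "grip_force" is the grip in N (left out, the last holds). Time passes only in rows, so rows that repeat a pose let the fingers close. It gives the time, the measured TCP pose, the force, the opening and the grip force at its end, in the units of the state.
- readout.sense(): the state, without advancing time (a new reading comes with each control period).
- cams.grab_frame(name): name is "scene" or "top"; returns the picture (400x640x3 uint8, red, green, blue); there is no depth.
- cams.camera_model(name): a dict with "fovy" (degrees; the focal length in pixels is half the picture's height over the tangent of half this angle, whatever the lens; pixels are square), "cx", "cy" (the principal point, pixels), "D" ([k1, k2, p1, p2, k3] as OpenCV has them; the pictures are not rectified), "rvec" (rotation vector, rad) and "tvec" (3), from world to camera coordinates, as OpenCV has them. Camera axes: x right, y down, z forward; pixel columns grow to the right and rows downward; lengths in mm; the calibration is good to about 2 mm. A picture is of the moment at which its call begins. camera_model takes no time and is no camera call.
- workorder.job_done(): hands the job in; it is judged then, once.
Trained networks look in the newest picture that a camera, given by its name, has taken for a name from the list of things; names that differ only in an ending like _2 or _b are one class to them, and where a whole thing is asked for, a point or a joint stands for the part that bears it (a point fixed in the world has none). Each returns a list of dicts, best first, with "confidence" (0 to 1); they miss things now and then, are a little off and sometimes report something else, mostly with a low value. They report only what shows in the picture. A call takes as long as a camera call.
- spotter.look_for(camera, name): "centre" ([column, row] as shares, 0 to 1, of the picture: columns of its width, rows of its height, amid what is visible of it).
- spotter.masks_of(camera, name): "pixels" (400x640 bool, what is visible of it) and "centre" ([column, row] as shares, 0 to 1, of the picture: columns of its width, rows of its height, amid what is visible of it).
The state is a dict: "time_s": time; "joint_pos": joint angles; "joint_velocities": joint speeds; "joint_efforts": joint torques, N m; "tcp_pos": TCP position; "orientation": TCP orientation; "force": force on the tool from outside, world axes, zero at the start; "torque": the same for the moment, N m; "width": opening from 0.0 (shut) to 1.0 (fully open); "finger_force": force on a finger pad.
Only numpy, scipy, OpenCV 4.12 (cv2) and the standard library are available. Lean on these libraries where they do the work, as an engineer would, in place of code of your own. Each camera call takes 0.05 s, during which the arm holds its last target. There are 200 camera calls.

## Working session

There is one attempt and no reset: what is moved stays moved. The work goes in short steps, Python scripts to look and compute and a tool call to move; the robot and the scene stay as the last step left them, time stands still between calls to the robot, and variables do not carry over. Pictures are saved under pics/ and viewed, at most 10 in all, crops included, and the job is handed in when it is done.

Besides the shell and the picture viewer there is one more tool, called after "Call:" in YAML: its name, and indented under it one key for each argument. arm_command: Moves the arm, as the interface text tells. Its arguments: {"type":"object","properties":{"steps":{"type":"array","items":{"type":"object","properties":{"gripper":{"type":"number"},"travel":{"type":"array","items":{"type":"number"}},"twist":{"type":"array","items":{"type":"number"}}}}},"grip_force":{"type":"number"}},"required":["steps"]}

```bash
mkdir -p pics; cat > h.py <<'E'
import numpy as np,cv2
from rig import readout,cams,workorder,spotter
def K(c):
    m=cams.camera_model(c);f=200/np.tan(np.radians(m['fovy'])/2)
    return np.array([[f,0,m['cx']],[0,f,m['cy']],[0,0,1.]]),np.array(m['D'],float),np.array(m['rvec'],float).ravel(),np.array(m['tvec'],float).ravel()
def proj(c,P):
    k,D,r,t=K(c);return cv2.projectPoints(np.array(P,float).reshape(-1,1,3),r,t,k,D)[0].reshape(-1,2)
def ray(c,uv):
    k,D,r,t=K(c);p=cv2.undistortPoints(np.array(uv,float).reshape(-1,1,2),k,D).reshape(-1,2)
    R=cv2.Rodrigues(r)[0];d=np.c_[p,np.ones(len(p))]@R;return -R.T@t,d/np.linalg.norm(d,axis=1)[:,None]
def onz(c,uv,z):
    o,d=ray(c,uv);return o+d*((z-o[2])/d[:,2])[:,None]
def tri(uvs):
    A=np.zeros((3,3));b=np.zeros(3);L=[]
    for c,uv in uvs.items():
        o,d=ray(c,[uv]);d=d[0];M=np.eye(3)-np.outer(d,d);A+=M;b+=M@o;L.append((M,o))
    x=np.linalg.solve(A,b);return x,[np.linalg.norm(M@(x-o)) for M,o in L]
E
python3 - <<'E'
from h import *
for c in('scene','top'):
    I=cams.grab_frame(c);cv2.imwrite(f'pics/{c}0.png',I[:,:,::-1])
    k,D,r,t=K(c);print(c,ray(c,[[320,200]]),k[0,0],D)
    for n in('grinder','slot','lid','lug','press_ring','mug','coffee_tin','jam_jar'):
        print(n,[(np.round(np.array(q['centre'])*[640,400],1),round(q['confidence'],2)) for q in spotter.look_for(c,n)][:3])
print(readout.sense())
E
```

```text
scene (array([-145.65332227, -573.04792779, 1005.63862241]), array([[ 0.51451235,  0.46688259, -0.71923409]])) 485.17767361994896 [-0.03468944  0.          0.          0.          0.        ]
grinder [(array([277.5, 186.7]), 0.56)]
slot [(array([273.5, 183.2]), 0.96)]
lid [(array([368.4, 267.3]), 0.6)]
lug [(array([368.9, 270.5]), 0.82)]
press_ring [(array([268.3, 171.3]), 0.71)]
mug [(array([343.1, 204.5]), 0.98)]
coffee_tin [(array([455.6, 281.9]), 0.72)]
jam_jar [(array([248.1, 147.7]), 0.95)]
top (array([ 313.41710323,   17.80831948, 1120.31303056]), array([[ 0.19633196, -0.00809123, -0.9805041 ]])) 374.6544619470974 [-0.03010568  0.          0.          0.          0.        ]
grinder [(array([264.1, 211.5]), 0.73)]
slot []
lid [(array([382.8, 220.5]), 0.83)]
lug [(array([383.8, 222. ]), 0.78)]
press_ring [(array([258.4, 203.1]), 0.8)]
mug [(array([319.3, 180.6]), 0.57)]
coffee_tin [(array([448.3, 192. ]), 0.69)]
jam_jar [(array([197.4, 191.4]), 0.93), (array([382.7, 221.6]), 0.49)]
{'time_s': 0.9, 'joint_pos': array([ 6.67837745e+01,  2.02220082e+01,  9.35875707e+01, -2.54565359e-03,
        6.61882162e+01, -1.36519534e-01]), 'joint_velocities': array([ 0.03004249,  0.06215445, -0.03792142,  0.09659201,  0.04841249,
       -0.03984654]), 'joint_efforts': array([ 1.24444708e-03, -5.93741405e+01, -3.34588087e+01,  6.98945811e-02,
        1.57753233e-02, -2.59721759e-05]), 'tcp_pos': array([245.01022067, 574.97297417, 214.6152565 ]), 'orientation': array([1.79997801e+02, 2.33424564e-03, 1.56921322e+02]), 'force': array([ 0.85965268, -0.50098106, -0.32141659]), 'torque': array([ 0.02895919, -0.04347291, -0.00493152]), 'finger_force': 0.0, 'width': 1.0047514891604894}
```

View pics/scene0.png

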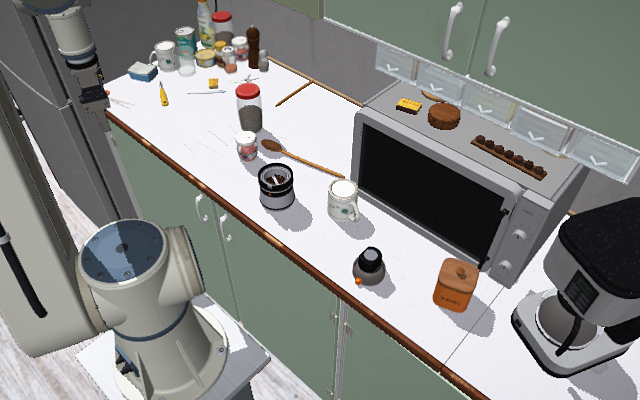

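View pics/top0.png

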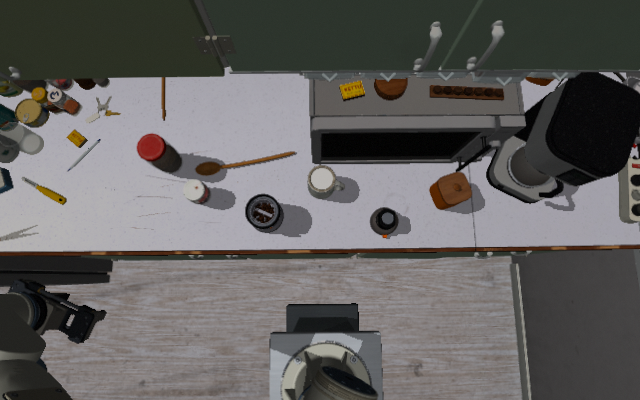

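The scene view shows the grinder at (277,187), the lid at (369,265) with its orange lug at about (358,281), and the mug at (343,200). In the top view the grinder is at (264,212), the lid at (385,221) and the lug at about (386,236). I'll zoom in and measure.

```bash
python3 - <<'E'
from h import *
rows=[]
for c,bx in(('scene',[(247,152),(338,235)]),('top',[(234,180),(355,190)])):
    I=cams.grab_frame(c);cv2.imwrite(f'pics/{c}1.png',I[:,:,::-1]);r=[]
    hsv=cv2.cvtColor(I,cv2.COLOR_RGB2HSV)
    for x,y in bx:
        r.append(cv2.resize(I[y:y+60,x:x+60,::-1],(300,300),interpolation=cv2.INTER_CUBIC))
        s=hsv[y:y+60,x:x+60];m=((s[...,0]<16)&(s[...,1]>150)&(s[...,2]>110)).astype(np.uint8)
        n,_,st,ce=cv2.connectedComponentsWithStats(m)
        print(c,(x,y),[(st[i][4],np.round(ce[i]+[x,y],1)) for i in range(1,n) if st[i][4]>2])
    rows.append(np.hstack(r))
    for n in('grinder','lid','slot','lug','press_ring','mug','coffee_tin','jam_jar'):
        for q in spotter.masks_of(c,n)[:2]:
            yy,xx=np.nonzero(q['pixels']);print(c,n,round(q['confidence'],2),len(xx),xx.min(),xx.max(),yy.min(),yy.max(),np.round(np.array(q['centre'])*[640,400],1))
cv2.imwrite('pics/crops.png',np.vstack(rows))
E
```

```text
scene (247, 152) [(np.int32(7), array([285.4, 152.6])), (np.int32(5), array([289.6, 154.6])), (np.int32(27), array([299.3, 159. ]))]
scene (338, 235) [(np.int32(41), array([357.9, 280.5])), (np.int32(29), array([342.4, 291.3]))]
scene grinder 0.95 1527 257 294 163 211 [275.5 190.1]
scene lid 0.71 961 353 384 248 285 [367.8 268.4]
scene slot 0.92 1529 258 294 163 211 [272.9 184.5]
scene slot 0.34 1237 327 359 178 221 [343.5 201.8]
scene lug 0.98 1008 352 385 247 285 [368.4 270.4]
scene press_ring 0.68 130 260 290 165 188 [277.9 171.6]
scene mug 0.92 1204 327 359 179 221 [344.8 202.8]
scene coffee_tin 0.82 1761 433 479 258 311 [455.9 286.2]
scene jam_jar 0.8 627 235 257 131 163 [247.6 144. ]
top (234, 180) []
top (355, 190) [(np.int32(12), array([384.5, 236. ]))]
top grinder 0.73 1129 245 282 194 232 [265.4 212.1]
top lid 0.73 618 370 397 207 236 [383.3 220.8]
top slot 0.92 1139 245 283 194 232 [262.1 214.6]
top lug 0.83 661 370 397 206 236 [383.7 218.8]
top press_ring 0.65 3 248 248 210 212 [249.2 215.1]
top press_ring 0.42 1201 244 284 193 232 [262.1 213. ]
top mug 0.82 855 307 344 165 198 [319.7 179. ]
top coffee_tin 0.85 1097 430 471 172 208 [450.  191.3]
```

View pics/crops.png

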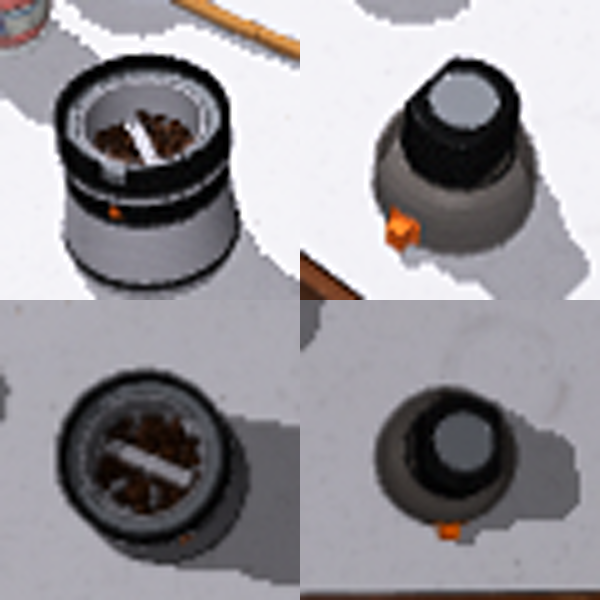

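The crops show the grinder's collar notch at about scene (270,186), with the diamond at (270,194) below it and at about top (270.5,227.5). The lid's lug is at scene (358,280.5) and top (384.5,236). Next I fit silhouettes for the poses.

```bash
cat > fit.py <<'E'
from h import *
from scipy.optimize import minimize
a=np.linspace(0,2*np.pi,60)
circ=lambda r,z:np.c_[r*np.cos(a),r*np.sin(a),0*a+z]
S=8
def sil(c,parts,p):
    m=np.zeros((400,640),np.float32)
    M=np.zeros((60*S,60*S),np.uint8)
    pts=[proj(c,q+np.array(p)) for q in parts]
    o=np.floor(np.mean(np.vstack(pts),0))-30
    for i in range(len(parts)-1):
        h=cv2.convexHull(np.vstack(pts[i:i+2]).astype(np.float32)).reshape(-1,2)
        cv2.fillPoly(M,[np.round(((h-o+.5)*S)*16).astype(np.int32)],1,shift=4)
    d=cv2.resize(M.astype(np.float32),(60,60),interpolation=cv2.INTER_AREA)
    x,y=o.astype(int);m[y:y+60,x:x+60]=d;return m
def fit(parts,masks,p0,free=3):
    def f(q):
        p=np.r_[q,p0[free:]]
        return sum(np.abs(sil(c,parts,p)-m).sum()/m.sum() for c,m in masks.items())
    r=minimize(f,p0[:free],method='Nelder-Mead',options=dict(initial_simplex=np.vstack([p0[:free]]+[np.r_[p0[:free]]+15*np.eye(free)[i] for i in range(free)]),xatol=.1,fatol=1e-4))
    return r.x,r.fun
E
python3 - <<'E'
from fit import *
G=[circ(50,0),circ(50,75),circ(48,88),circ(48,104)]
L=[circ(41,0),circ(41,15),circ(28,38),circ(28,72)]
Z=[('lid',L,40),('grinder',G,50)]
for c in('scene','top'):cams.grab_frame(c)
res={}
for n,P,h in Z:
    ms={}
    for c in('scene','top'):
        q=spotter.masks_of(c,n)
        print(n,c,[(round(i['confidence'],2),i['pixels'].sum()) for i in q]);ms[c]=q[0]['pixels'].astype(np.float32)
    u={c:np.argwhere(m>0)[:,::-1].mean(0) for c,m in ms.items()}
    t,e=tri(u);print('tri centroid',t.round(1),np.round(e,1))
    x3,f3=fit(P,ms,np.r_[t[:2],0.],3);x2,f2=fit(P,ms,np.r_[t[:2],0.],2);print(n,x3.round(1),f3,x2.round(1),f2);res[n]=x2
    for c in ms: print('   only',c,fit(P,{c:ms[c]},np.r_[t[:2],0.],2))
def orange(c,b):
    I=cv2.imread(f'pics/{c}1.png').astype(float);x,y,w,h=b;s=I[y:y+h,x:x+w]
    wt=np.clip(s[...,2]-s[...,0]-35,0,None);yy,xx=np.mgrid[y:y+h,x:x+w]
    return np.array([(wt*xx).sum(),(wt*yy).sum()])/wt.sum(),wt.sum()
lg={'scene':orange('scene',(350,272,16,16))[0],'top':orange('top',(378,231,14,10))[0]}
dm={'scene':orange('scene',(266,190,8,9))[0],'top':orange('top',(265,222,12,10))[0]}
for n,k,u in(('lid','lug',lg),('grinder','diamond',dm)):
    t,e=tri(u);v=t[:2]-res[n];print(k,u,t.round(1),np.round(e,1),'r',np.hypot(*v).round(1),'lugdir',np.degrees(np.arctan2(v[1],v[0])).round(1))
    for c in u:
        for z in((8,) if k=='lug' else (70,76,80)):
            w=onz(c,[u[c]],z)[0,:2]-res[n];print('  ',c,z,np.hypot(*w).round(1),np.degrees(np.arctan2(w[1],w[0])).round(1))
u={'scene':np.array([270,186.])};w=onz('scene',u['scene'][None],98)[0,:2]-res['grinder'];print('notch',np.hypot(*w),np.degrees(np.arctan2(w[1],w[0])))
for n in ('mug','coffee_tin','jam_jar'):
    uv={}
    for c in('scene','top'):
        q=spotter.look_for(c,n)
        if q: uv[c]=np.array(q[0]['centre'])*[640,400]
    print(n,tri(uv)[0].round() if len(uv)==2 else uv)
E
```

```text
lid scene [(0.76, np.int64(1002))]
lid top []Traceback (most recent call last):
  File "<stdin>", line 11, in <module>
IndexError: list index out of range
```

```bash
python3 - <<'E'
from fit import *
G=[circ(50,0),circ(50,75),circ(48,88),circ(48,104)]
L=[circ(41,0),circ(41,15),circ(28,38),circ(28,72)]
Z=[('lid','lug',L,40),('grinder','slot',G,50)]
res={};ok={}
for c in('scene','top'):
    for n,alt,P,h in Z:
        acc=[]
        for k in range(3):
            cams.grab_frame(c)
            for nm in(n,alt):
                q=spotter.masks_of(c,nm)
                if q and q[0]['confidence']>.5: acc.append(q[0]['pixels'])
        print(n,c,[a.sum() for a in acc]);ok[n,c]=(np.mean(acc,0)>.5).astype(np.float32)
np.savez('m.npz',**{a+'_'+b:v for (a,b),v in ok.items()})
for n,_,P,h in Z:
    ms={c:ok[n,c] for c in('scene','top')}
    u={c:np.argwhere(m>0)[:,::-1].mean(0) for c,m in ms.items()}
    t,e=tri(u);print('tri centroid',t.round(1),np.round(e,1))
    x3,f3=fit(P,ms,np.r_[t[:2],0.],3);x2,f2=fit(P,ms,np.r_[t[:2],0.],2);print(n,x3.round(1),f3,x2.round(1),f2);res[n]=x2
    for c in ms: print('   only',c,fit(P,{c:ms[c]},np.r_[t[:2],0.],2))
def orange(c,b):
    I=cv2.imread(f'pics/{c}1.png').astype(float);x,y,w,h=b;s=I[y:y+h,x:x+w]
    wt=np.clip(s[...,2]-s[...,0]-35,0,None);yy,xx=np.mgrid[y:y+h,x:x+w]
    return np.array([(wt*xx).sum(),(wt*yy).sum()])/wt.sum()
lg={'scene':orange('scene',(350,272,16,16)),'top':orange('top',(378,231,14,10))}
dm={'scene':orange('scene',(266,190,8,9)),'top':orange('top',(265,222,12,10))}
for n,k,u in(('lid','lug',lg),('grinder','diamond',dm)):
    t,e=tri(u);v=t[:2]-res[n];print(k,u,t.round(1),np.round(e,1),'r',np.hypot(*v).round(1),'lugdir',np.degrees(np.arctan2(v[1],v[0])).round(1))
    for c in u:
        for z in((8,) if k=='lug' else (70,76,80)):
            w=onz(c,[u[c]],z)[0,:2]-res[n];print('  ',c,z,np.hypot(*w).round(1),np.degrees(np.arctan2(w[1],w[0])).round(1))
w=onz('scene',[[270,186.]],98)[0,:2]-res['grinder'];print('notch',np.hypot(*w),np.degrees(np.arctan2(w[1],w[0])))
for n in ('mug','coffee_tin','jam_jar'):
    uv={}
    for c in('scene','top'):
        q=spotter.look_for(c,n)
        if q: uv[c]=np.array(q[0]['centre'])*[640,400]
    print(n,tri(uv)[0].round() if len(uv)==2 else uv)
print(readout.sense()['time_s'])
E
```

```text
lid scene [np.int64(1030), np.int64(1029), np.int64(1012), np.int64(915), np.int64(1005), np.int64(983)]
grinder scene [np.int64(1465), np.int64(1492), np.int64(1538), np.int64(1482), np.int64(1532)]
lid top [np.int64(636), np.int64(657), np.int64(630), np.int64(585), np.int64(652), np.int64(645)]
grinder top [np.int64(1111), np.int64(1159), np.int64(1111), np.int64(1168), np.int64(1149), np.int64(1152)]
tri centroid [ 468.4 -179.9   20.2] [1.2 1.2]
lid [ 469.6 -180.5   -0.5] 0.1420443207025528 [ 469.5 -180.3] 0.14262789487838745
   only scene (array([ 468.26423331, -180.42436159]), np.float64(0.08572844415903091))
   only top (array([ 469.72825507, -180.48258248]), np.float64(0.05328149348497391))
tri centroid [491.2 172.3  52.4] [0.3 0.3]
grinder [490.9 171.6  -0.8] 0.11379855871200562 [490.4 171.2] 0.11299782991409302
   only scene (array([490.59187272, 171.84604234]), np.float64(0.07944365590810776))Traceback (most recent call last):
  File "<stdin>", line 21, in <module>
  File "fit.py", line 20, in fit
    r=minimize(f,p0[:free],method='Nelder-Mead',options=dict(initial_simplex
[... 267 characters left out ...]
, *(wrapper_args + args))
  File "fit.py", line 19, in f
    return sum(np.abs(sil(c,parts,p)-m).sum()/m.sum() for c,m in masks.items())
  File "fit.py", line 19, in <genexpr>
    return sum(np.abs(sil(c,parts,p)-m).sum()/m.sum() for c,m in masks.items())
                      ~~~^^^^^^^^^^^
  File "fit.py", line 9, in sil
    pts=[proj(c,q+np.array(p)) for q in parts]
         ~~~~^^^^^^^^^^^^^^^^^
  File "h.py", line 7, in proj
    k,D,r,t=K(c);return cv2.projectPoints(np.array(P,float).reshape(-1,1,3),r,t,k,D)[0].reshape(-1,2)
            ~^^^
  File "h.py", line 4, in K
    m=cams.camera_model(c);f=200/np.tan(np.radians(m['fovy'])/2)
ValueError: time passes only in moves, steps and waits
```

Poses agree across both views. I'll cache the calibration and get the yaws, plus the first move.

```bash
sed -i 's/^def K(c):/import functools\n@functools.cache\ndef K(c):/' h.py; cat > p.py <<'E'
from h import *
def mv(p,yaw):  # shift/turn from the current pose to a tool-down target
    from scipy.spatial.transform import Rotation as R
    s=readout.sense();C=R.from_euler('xyz',s['orientation'],degrees=True)
    T=R.from_euler('xyz',[180,0,yaw],degrees=True)
    print('at',s['time_s'],s['tcp_pos'].round(1),s['orientation'].round(2),'F',s['force'].round(1),'w',s['width'],'ff',s['finger_force'],'j6',s['joint_pos'][5].round(1))
    print('travel',(C.inv().apply(np.array(p)-s['tcp_pos'])/250).round(4),'twist',((C.inv()*T).as_rotvec()/np.pi).round(4))
E
python3 - <<'E'
from p import *
res={'lid':np.array([469.3,-180.4]),'grinder':np.array([490.6,171.5])}
def orange(c,b):
    I=cv2.imread(f'pics/{c}1.png').astype(float);x,y,w,h=b;s=I[y:y+h,x:x+w]
    wt=np.clip(s[...,2]-s[...,0]-35,0,None);yy,xx=np.mgrid[y:y+h,x:x+w]
    return np.array([(wt*xx).sum(),(wt*yy).sum()])/wt.sum()
lg={'scene':orange('scene',(350,272,16,16)),'top':orange('top',(378,231,14,10))}
dm={'scene':orange('scene',(266,190,8,9)),'top':orange('top',(265,222,12,10))}
for n,k,u in(('lid','lug',lg),('grinder','diamond',dm)):
    t,e=tri(u);v=t[:2]-res[n];print(k,u,t.round(1),np.round(e,1),'r',np.hypot(*v).round(1),'dir',np.degrees(np.arctan2(v[1],v[0])).round(1))
    for c in u:
        for z in((8,) if k=='lug' else (70,76,80)):
            w=onz(c,[u[c]],z)[0,:2]-res[n];print('  ',c,z,np.hypot(*w).round(1),np.degrees(np.arctan2(w[1],w[0])).round(1))
w=onz('scene',[[270,186.]],98)[0,:2]-res['grinder'];print('notch',np.hypot(*w),np.degrees(np.arctan2(w[1],w[0])))
for n,(a,b) in dict(mug=((344,203),(319,180)),tin=((455.7,284),(449,191.6)),jar=((248,147),(197.4,191.4))).items(): print(n,tri({'scene':a,'top':b})[0].round())
mv([469.3,-180.4,200],180)
E
```

```text
lug {'scene': array([357.77972368, 280.34851138]), 'top': array([384.5037037 , 235.74410774])} [ 425.2 -181.4   12.1] [0.4 0.4] r 44.1 dir -178.7
   scene 8 41.5 179.5
   top 8 44.0 -178.0
diamond {'scene': array([269.37047354, 194.05571031]), 'top': array([270.36842105, 227.42105263])} [446.6 150.1  70.6] [0.2 0.2] r 49.0 dir -154.0
   scene 70 48.3 -154.1
   scene 76 53.8 -151.5
   scene 80 57.5 -150.0
   top 70 48.9 -154.3
   top 76 50.0 -153.9
   top 80 50.6 -153.6
notch 44.89660709539667 -150.84155903345118
mug [596.  10.  19.]
tin [ 550. -372.   49.]
jar [561. 371.  41.]
at 3.8 [245.  575.  214.6] [180.    -0.   156.92] F [-0.1  0.8  0. ] w 1.0016059665734054 ff 0.0 j6 -0.1
travel [-2.0099 -2.4281  0.0583] twist [ 0.      0.     -0.1282]
```

Measured: lid at (469.3, −180.4) with yaw about +1.3°, grinder at (490.6, 171.5) with yaw about 26.5°. I'll swing over to the lid in parts.

Call:
arm_command:
  steps:
    - {"gripper": 91.9, "travel": [-0.1, -0.12, 0], "twist": [0, 0, 0.045]}
    - {"gripper": 91.9, "travel": [-0.8, -0.97, 0], "twist": [0, 0, 0.36]}
    - {"gripper": 91.9, "travel": [-0.8, -0.97, 0], "twist": [0, 0, 0.36]}
    - {"gripper": 91.9, "travel": [-0.8, -0.97, 0], "twist": [0, 0, 0.36]}
    - {"gripper": 91.9, "travel": [-0.8, -0.97, 0], "twist": [0, 0, 0.36]}
    - {"gripper": 91.9, "travel": [-0.8, -0.97, 0], "twist": [0, 0, 0.36]}
    - {"gripper": 91.9, "travel": [-0.8, -0.97, 0], "twist": [0, 0, 0.36]}
    - {"gripper": 91.9, "travel": [-0.8, -0.97, 0], "twist": [0, 0, 0.36]}

```text
time_s: 4.6
tcp_pos: [334.3, 270.6, 214.8]
orientation: [180.0, 0.0, 91.6]
force: [-0.6, 0.3, 0.3]
width: 1.002
finger_force: 0.0
```

```bash
python3 -c "
from p import *
mv([469.3,-180.4,200],1.3)"
```

```text
at 4.6 [334.3 270.6 214.8] [1.7998e+02 3.0000e-02 9.1620e+01] F [-0.6  0.3  0.3] w 1.0015676276474739 ff 0.0 j6 37.2
travel [-1.8186  0.4886  0.0603] twist [2.000e-04 1.000e-04 5.018e-01]
```

Call:
arm_command:
  steps:
    - {"gripper": 91.9, "travel": [-0.95, 0.255, 0], "twist": [0, 0, 0.27]}
    - {"gripper": 91.9, "travel": [-0.95, 0.255, 0], "twist": [0, 0, 0.27]}
    - {"gripper": 91.9, "travel": [-0.95, 0.255, 0], "twist": [0, 0, 0.27]}
    - {"gripper": 91.9, "travel": [-0.95, 0.255, 0], "twist": [0, 0, 0.27]}
    - {"gripper": 91.9, "travel": [-0.95, 0.255, 0], "twist": [0, 0, 0.27]}
    - {"gripper": 91.9, "travel": [-0.95, 0.255, 0], "twist": [0, 0, 0.27]}

```text
time_s: 5.2
tcp_pos: [407.8, 34.0, 214.9]
orientation: [179.9, -0.0, 42.9]
force: [-0.3, 0.4, 0.1]
width: 1.0
finger_force: 0.0
```

```bash
python3 -c "
from p import *
mv([469.3,-180.4,200],1.3)"
```

```text
at 5.2 [407.8  34.  214.9] [ 1.7989e+02 -1.0000e-02  4.2870e+01] F [-0.3  0.4  0.1] w 0.9997154577264333 ff 0.0 j6 51.8
travel [-0.403   0.7957  0.0613] twist [ 0.0006 -0.0003  0.2309]
```

Call:
arm_command:
  steps:
    - {"gripper": 91.9, "travel": [-0.403, 0.796, 0.06], "twist": [0, 0, 0.231]}
    - {"gripper": 91.9, "travel": [-0.403, 0.796, 0.06], "twist": [0, 0, 0.231]}
    - {"gripper": 91.9, "travel": [-0.403, 0.796, 0.06], "twist": [0, 0, 0.231]}
    - {"gripper": 91.9, "travel": [-0.403, 0.796, 0.06], "twist": [0, 0, 0.231]}
    - {"gripper": 91.9, "travel": [-0.403, 0.796, 0.06], "twist": [0, 0, 0.231]}
    - {"gripper": 91.9, "travel": [-0.403, 0.796, 0.06], "twist": [0, 0, 0.231]}
    - {"gripper": 91.9, "travel": [-0.403, 0.796, 0.06], "twist": [0, 0, 0.231]}
    - {"gripper": 91.9, "travel": [-0.403, 0.796, 0.06], "twist": [0, 0, 0.231]}

```text
time_s: 6.0
tcp_pos: [470.0, -174.2, 199.6]
orientation: [-180.0, 0.0, 2.1]
force: [-1.3, 0.4, 0.4]
width: 1.001
finger_force: 0.0
```

```bash
python3 -c "
from p import *
mv([469.3,-180.4,43],1.3)"
```

```text
at 6.0 [ 470.  -174.2  199.6] [-1.7998e+02  2.0000e-02  2.0800e+00] F [-1.3  0.4  0.4] w 1.0006966561953392 ff 0.0 j6 67.4
travel [-0.0034  0.0249  0.6263] twist [-0.0001  0.0001  0.0043]
```

Call:
arm_command:
  steps:
    - {"gripper": 91.9, "travel": [-0.003, 0.025, 0.15], "twist": [0, 0, 0.004]}
    - {"gripper": 91.9, "travel": [-0.003, 0.025, 0.3], "twist": [0, 0, 0.004]}
    - {"gripper": 91.9, "travel": [-0.003, 0.025, 0.42], "twist": [0, 0, 0.004]}
    - {"gripper": 91.9, "travel": [-0.003, 0.025, 0.42], "twist": [0, 0, 0.004]}
    - {"gripper": 91.9, "travel": [-0.003, 0.025, 0.42], "twist": [0, 0, 0.004]}
    - {"gripper": 91.9, "travel": [-0.003, 0.025, 0.42], "twist": [0, 0, 0.004]}

```text
time_s: 6.6
tcp_pos: [471.0, -181.3, 96.3]
orientation: [179.9, -0.1, 1.3]
force: [0.7, 0.3, -1.1]
width: 0.998
finger_force: 0.0
```

```bash
python3 - <<'E'
from p import *
mv([469.3,-180.4,43],1.3)
r=[]
for c,(x,y) in(('scene',(338,225)),('top',(350,185))):
    I=cams.grab_frame(c);r.append(cv2.resize(I[y:y+70,x:x+70,::-1],(400,400),interpolation=cv2.INTER_CUBIC))
cv2.imwrite('pics/pre.png',np.hstack(r))
E
```

```text
at 6.6 [ 471.  -181.3   96.3] [ 1.7995e+02 -1.3000e-01  1.2900e+00] F [ 0.7  0.3 -1.1] w 0.9983490862656049 ff 0.0 j6 67.5
travel [-0.0074 -0.0041  0.2133] twist [ 0.0003 -0.0007 -0.    ]
```

View pics/pre.png

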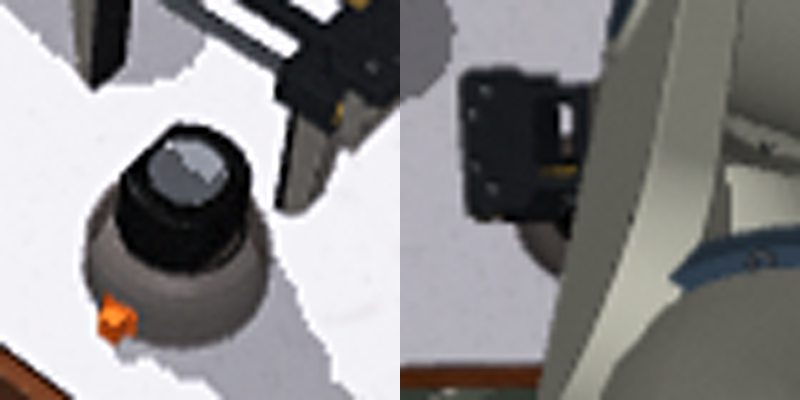

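The scene crop shows the open fingers straddling the cap, with the lug at the near side facing the robot. Next: descend and grasp.

Call:
arm_command:
  grip_force: 25
  steps:
    - {"gripper": 91.9, "travel": [-0.005, -0.002, 0.1], "twist": [0, 0, 0]}
    - {"gripper": 91.9, "travel": [-0.005, -0.002, 0.18], "twist": [0, 0, 0]}
    - {"gripper": 91.9, "travel": [-0.005, -0.002, 0.208], "twist": [0, 0, 0]}
    - {"gripper": 91.9, "travel": [-0.005, -0.002, 0.208], "twist": [0, 0, 0]}
    - {"gripper": 91.9, "travel": [-0.005, -0.002, 0.208], "twist": [0, 0, 0]}
    - {"gripper": 60, "travel": [-0.005, -0.002, 0.208], "twist": [0, 0, 0]}
    - {"gripper": 50, "travel": [-0.005, -0.002, 0.208], "twist": [0, 0, 0]}
    - {"gripper": 40, "travel": [-0.005, -0.002, 0.208], "twist": [0, 0, 0]}
    - {"gripper": 36, "travel": [-0.005, -0.002, 0.208], "twist": [0, 0, 0]}
    - {"gripper": 36, "travel": [-0.005, -0.002, 0.208], "twist": [0, 0, 0]}
    - {"gripper": 36, "travel": [-0.005, -0.002, 0.208], "twist": [0, 0, 0]}
    - {"gripper": 36, "travel": [-0.005, -0.002, 0.208], "twist": [0, 0, 0]}

```text
time_s: 7.9
tcp_pos: [468.6, -180.9, 42.6]
orientation: [-180.0, 0.0, 1.2]
force: [0.4, 0.2, 1.1]
width: 0.476
finger_force: 25.0
```

```bash
python3 -c "
from p import *
mv([469.3,-180.4,150],1.3)"
```

```text
at 7.9 [ 468.6 -180.9   42.6] [-180.      0.      1.22] F [0.4 0.2 1.1] w 0.47645144160982433 ff 24.995254576206207 j6 67.5
travel [ 0.0028 -0.0021 -0.4297] twist [-0.      0.     -0.0004]
```

The fingers are on the flats (opening 43.8 mm). Lift and look.

Call:
arm_command:
  steps:
    - {"gripper": 36, "travel": [0, 0, -0.05], "twist": [0, 0, 0]}
    - {"gripper": 36, "travel": [0, 0, -0.15], "twist": [0, 0, 0]}
    - {"gripper": 36, "travel": [0, 0, -0.3], "twist": [0, 0, 0]}
    - {"gripper": 36, "travel": [0, 0, -0.45], "twist": [0, 0, 0]}
    - {"gripper": 36, "travel": [0, 0, -0.6], "twist": [0, 0, 0]}
    - {"gripper": 36, "travel": [0, 0, -0.64], "twist": [0, 0, 0]}
    - {"gripper": 36, "travel": [0, 0, -0.64], "twist": [0, 0, 0]}

```text
time_s: 8.6
tcp_pos: [469.5, -181.3, 204.4]
orientation: [179.9, -0.2, 1.2]
force: [-0.6, 0.0, -2.5]
width: 0.48
finger_force: 25.0
```

```bash
python3 -c "
from p import *
mv([490.6,171.5,200],26.5)"
```

```text
at 8.6 [ 469.5 -181.3  204.4] [179.92  -0.19   1.22] F [-0.6  0.  -2.5] w 0.4798151398040829 ff 24.994690418243408 j6 67.5
travel [ 0.1146 -1.409   0.016 ] twist [ 0.0007 -0.0009 -0.1404]
```

Call:
arm_command:
  steps:
    - {"gripper": 36, "travel": [0.01, -0.1, 0], "twist": [0, 0, -0.01]}
    - {"gripper": 36, "travel": [0.06, -0.28, 0], "twist": [0, 0, -0.03]}
    - {"gripper": 36, "travel": [0.06, -0.45, 0], "twist": [0, 0, -0.05]}
    - {"gripper": 36, "travel": [0.06, -0.62, 0], "twist": [0, 0, -0.07]}
    - {"gripper": 36, "travel": [0.06, -0.78, 0], "twist": [0, 0, -0.09]}
    - {"gripper": 36, "travel": [0.08, -0.94, 0], "twist": [0, 0, -0.11]}
    - {"gripper": 36, "travel": [0.08, -0.98, 0], "twist": [0, 0, -0.14]}
    - {"gripper": 36, "travel": [0.08, -0.98, 0], "twist": [0, 0, -0.14]}
    - {"gripper": 36, "travel": [0.08, -0.98, 0], "twist": [0, 0, -0.14]}

```text
time_s: 9.5
tcp_pos: [482.4, 64.0, 201.2]
orientation: [-180.0, 0.2, 26.3]
force: [-0.4, -0.3, -1.0]
width: 0.476
finger_force: 25.0
```

```bash
python3 -c "
from p import *
mv([490.6,171.5,200],26.5)"
```

```text
at 9.5 [482.4  64.  201.2] [-1.7997e+02  1.5000e-01  2.6320e+01] F [-0.4 -0.3 -1. ] w 0.47559584150316386 ff 24.994552731513977 j6 71.1
travel [ 0.22   -0.3708  0.0043] twist [-0.0002  0.0008 -0.001 ]
```

Call:
arm_command:
  steps:
    - {"gripper": 36, "travel": [0.08, -0.15, 0], "twist": [0, 0, -0.001]}
    - {"gripper": 36, "travel": [0.16, -0.28, 0], "twist": [0, 0, -0.001]}
    - {"gripper": 36, "travel": [0.22, -0.371, 0], "twist": [0, 0, -0.001]}
    - {"gripper": 36, "travel": [0.22, -0.371, 0], "twist": [0, 0, -0.001]}
    - {"gripper": 36, "travel": [0.22, -0.371, 0], "twist": [0, 0, -0.001]}
    - {"gripper": 36, "travel": [0.22, -0.371, 0], "twist": [0, 0, -0.001]}
    - {"gripper": 36, "travel": [0.22, -0.371, 0], "twist": [0, 0, -0.001]}

```text
time_s: 10.2
tcp_pos: [491.2, 170.6, 202.4]
orientation: [180.0, 0.0, 26.5]
force: [-0.5, -0.4, -2.4]
width: 0.479
finger_force: 25.0
```

```bash
python3 - <<'E'
from p import *
mv([490.6,171.5,152],26.5)
r=[]
for c,(x,y) in(('scene',(232,120)),('top',(210,170))):
    I=cams.grab_frame(c);cv2.imwrite(f'pics/{c}2.png',I[:,:,::-1]);r.append(cv2.resize(I[y:y+100,x:x+80,::-1],(400,500),interpolation=cv2.INTER_CUBIC))
cv2.imwrite('pics/above.png',np.hstack(r))
for n in('lid','lug'):
    for q in spotter.masks_of('scene',n)[:1]: print(n,q['confidence'],q['pixels'].sum(),np.array(q['centre'])*[640,400])
E
```

```text
at 10.2 [491.2 170.6 202.4] [1.7999e+02 3.0000e-02 2.6480e+01] F [-0.5 -0.4 -2.4] w 0.47876928832644244 ff 24.99475121498108 j6 82.5
travel [-0.0005 -0.0045  0.2016] twist [ 0.      0.0002 -0.0001]
lid 0.57 827 [273.984 152.92 ]
lug 0.58 833 [273.408 153.92 ]
```

View pics/above.png

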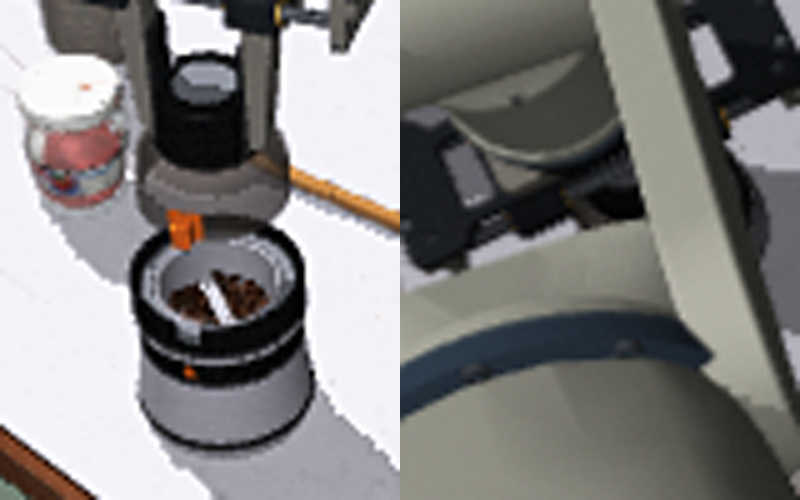

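```bash
python3 - <<'E'
from p import *
def orange(f,b):
    I=cv2.imread(f).astype(float);x,y,w,h=b;s=I[y:y+h,x:x+w]
    wt=np.clip(s[...,2]-s[...,0]-35,0,None);yy,xx=np.mgrid[y:y+h,x:x+w]
    return (np.array([(wt*xx).sum(),(wt*yy).sum()])/wt.sum()).round(2),(wt>40).sum()
def box(yaw,c,z0,r0,r1,w,h,n=7):
    g=np.array(np.meshgrid(np.linspace(-r1,-r0,n),np.linspace(-w/2,w/2,n),np.linspace(0,h,n))).reshape(3,-1).T
    a=np.radians(yaw);R=np.array([[np.cos(a),-np.sin(a),0],[np.sin(a),np.cos(a),0],[0,0,1]])
    return g@R.T+[*c,z0]
def cen(cam,P):
    h=cv2.convexHull(proj(cam,P).astype(np.float32));m=cv2.moments(h);return np.round([m['m10']/m['m00'],m['m01']/m['m00']],2)
print('held lug obs',orange('pics/scene2.png',(262,158,15,16)),'pred',cen('scene',box(26.5,(491.2,170.6),159.8,41,49,10,16)))
print('table lug obs',orange('pics/scene1.png',(350,272,16,16)),'pred@1.2',cen('scene',box(1.2,(468.6,-180.9),0,41,49,10,16)),'pred469.3',cen('scene',box(1.2,(469.3,-180.4),0,41,49,10,16)))
print('diamond obs',orange('pics/scene2.png',(266,190,8,9)))
for y in(24,26.5,29):
    print(y,'diamond',cen('scene',box(y,(490.6,171.5),68,49.8,50,6,6)),'top',cen('top',box(y,(490.6,171.5),68,49.8,50,6,6)),'notch',cen('scene',box(y,(490.6,171.5),88,47.8,48,15,16)))
I=cv2.imread('pics/scene2.png')
print(I[180:194,262:280].mean(2).astype(int))
E
```

```text
held lug obs (array([268.34, 165.22]), np.int64(42)) pred [267.73 166.51]
table lug obs (array([357.78, 280.35]), np.int64(44)) pred@1.2 [357.26 281.81] pred469.3 [357.29 281.52]
diamond obs (array([269.36, 194.04]), np.int64(3))
24 diamond [268.58 194.06] top [269.98 227.91] notch [268.2  186.97]
26.5 diamond [269.33 194.23] top [270.69 227.57] notch [268.93 187.14]
29 diamond [270.09 194.38] top [271.37 227.21] notch [269.67 187.28]
[[156 163 155  69  33  20  21  22  24  16  47  34 225 227 234  80  31  20]
 [ 69 155 170 137  60  16  47  36  27  17  18   7 159 228 230 142  40  19]
 [  6  74 134 184 162  75  87  34  16  36  27  10   5 218 228 230  55  17]
 [  8  10  38 110 158 203 145  92  67  50  57  41  33 140 226 184 145  48]
 [  6  10   9  12  33 154 173 168 157 139  86  54  49  48 198 194 201 139]
 [  7   6  11   9   1  66 155 157 159 158  90 104 107  74  68  62  31   4]
 [  8   7   9  10   2  46  98 124 150 158  28  21  21  21  18  12  11   6]
 [ 38   8  12   7   4  36  81  82  80  90   8   8   8  10   8   8   9   8]
 [124  48  20   6   8   6  18  58  60  87  14   8   9  12  11   8  10  10]
 [ 53 133  80  33  20  15   2   4   6  11   8   7   9   8   7  11   9   8]
 [  1  24  92  98  78  61  31  34  15  15  11   4   5  10   3  13  13  19]
 [ 13   0   6  28  96 136 104 110  49  58  42  44  41  43  41  57  57  72]
 [ 52   9   4   8   0   3  29  98  97 136 138 140 141 141 139 135 134  97]
 [127  52  12   6   4   4   7  49  19   2   2  28  25  27  26   2   3   2]]
```

The lug and slot line up in the scene picture: notch columns 267–271 and lug 268.3, as predicted. Descend to just above the collar, then slowly in.

Call:
arm_command:
  steps:
    - {"gripper": 36, "travel": [0, -0.003, 0.08], "twist": [0, 0, 0]}
    - {"gripper": 36, "travel": [0, -0.003, 0.16], "twist": [0, 0, 0]}
    - {"gripper": 36, "travel": [0, -0.003, 0.19], "twist": [0, 0, 0]}
    - {"gripper": 36, "travel": [0, -0.003, 0.2], "twist": [0, 0, 0]}
    - {"gripper": 36, "travel": [0, -0.003, 0.2], "twist": [0, 0, 0]}
    - {"gripper": 36, "travel": [0, -0.003, 0.2], "twist": [0, 0, 0]}
    - {"gripper": 36, "travel": [0, -0.003, 0.2], "twist": [0, 0, 0]}

```text
time_s: 11.1
tcp_pos: [491.5, 172.8, 153.3]
orientation: [180.0, -0.1, 26.6]
force: [-0.1, -0.7, -0.9]
width: 0.478
finger_force: 25.0
```

```bash
python3 -c "
from p import *
mv([490.6,171.5,140],26.5)"
```

```text
at 11.1 [491.5 172.8 153.3] [ 1.7999e+02 -7.0000e-02  2.6610e+01] F [-0.1 -0.7 -0.9] w 0.47770886984800404 ff 24.994733333587646 j6 82.6
travel [-0.0057  0.0029  0.0533] twist [ 0.0001 -0.0004  0.0006]
```

Call:
arm_command:
  steps:
    - {"gripper": 36, "travel": [-0.003, 0.001, 0.01], "twist": [0, 0, 0]}
    - {"gripper": 36, "travel": [-0.003, 0.001, 0.018], "twist": [0, 0, 0]}
    - {"gripper": 36, "travel": [-0.003, 0.001, 0.026], "twist": [0, 0, 0]}
    - {"gripper": 36, "travel": [-0.003, 0.001, 0.032], "twist": [0, 0, 0]}
    - {"gripper": 36, "travel": [-0.003, 0.001, 0.036], "twist": [0, 0, 0]}
    - {"gripper": 36, "travel": [-0.003, 0.001, 0.04], "twist": [0, 0, 0]}
    - {"gripper": 36, "travel": [-0.003, 0.001, 0.04], "twist": [0, 0, 0]}
    - {"gripper": 36, "travel": [-0.003, 0.001, 0.04], "twist": [0, 0, 0]}

```text
time_s: 11.9
tcp_pos: [490.5, 172.1, 142.6]
orientation: [-180.0, 0.0, 26.6]
force: [-0.3, 0.5, -0.8]
width: 0.482
finger_force: 25.0
```

```bash
python3 -c "
from p import *
mv([490.6,171.5,138],26.5);s=readout.sense();print(s['force'],s['torque'])"
```

```text
at 11.9 [490.5 172.1 142.6] [-180.     0.    26.6] F [-0.3  0.5 -0.8] w 0.4816158552015269 ff 24.994778037071228 j6 82.6
travel [-0.0005  0.0022  0.0183] twist [-0.      0.      0.0006]
[-0.25673946  0.48070351 -0.82431821] [-0.0356936   0.10516265  0.03641597]
```

The underside is at about 100 mm with no contact force, so it's inside the collar with the lug in the slot. Press onto the ring.

Call:
arm_command:
  steps:
    - {"gripper": 36, "travel": [0, 0, 0.008], "twist": [0, 0, 0]}
    - {"gripper": 36, "travel": [0, 0, 0.014], "twist": [0, 0, 0]}
    - {"gripper": 36, "travel": [0, 0, 0.02], "twist": [0, 0, 0]}
    - {"gripper": 36, "travel": [0, 0, 0.025], "twist": [0, 0, 0]}
    - {"gripper": 36, "travel": [0, 0, 0.03], "twist": [0, 0, 0]}
    - {"gripper": 36, "travel": [0, 0, 0.034], "twist": [0, 0, 0]}
    - {"gripper": 36, "travel": [0, 0, 0.038], "twist": [0, 0, 0]}
    - {"gripper": 36, "travel": [0, 0, 0.038], "twist": [0, 0, 0]}
    - {"gripper": 36, "travel": [0, 0, 0.038], "twist": [0, 0, 0]}

```text
time_s: 12.8
tcp_pos: [490.6, 172.1, 133.4]
orientation: [180.0, -0.0, 26.6]
force: [-2.8, -1.2, 6.5]
width: 0.472
finger_force: 25.0
```

```bash
python3 -c "
from p import *
mv([490.6,171.5,130.6],26.5);s=readout.sense();print(s['force'],s['torque'])"
```

```text
at 12.8 [490.6 172.1 133.4] [ 1.80e+02 -1.00e-02  2.66e+01] F [-2.8 -1.2  6.5] w 0.4724593785207635 ff 24.99605029821396 j6 82.6
travel [-0.001   0.0022  0.0111] twist [ 0.     -0.0001  0.0006]
[-2.77309982 -1.22245667  6.53510821] [-0.21762482  0.5696187  -0.01886942]
```

Call:
arm_command:
  grip_force: 40
  steps:
    - {"gripper": 36, "travel": [-0.002, 0.001, 0.002], "twist": [0, 0, 0]}
    - {"gripper": 36, "travel": [-0.003, 0.001, 0.005], "twist": [0, 0, 0]}
    - {"gripper": 36, "travel": [-0.003, 0.001, 0.008], "twist": [0, 0, 0]}
    - {"gripper": 36, "travel": [-0.003, 0.001, 0.01], "twist": [0, 0, 0]}
    - {"gripper": 36, "travel": [-0.003, 0.001, 0.01], "twist": [0, 0, 0]}

```text
time_s: 13.3
tcp_pos: [490.5, 172.0, 131.2]
orientation: [-180.0, -0.1, 26.6]
force: [-2.0, 1.5, 7.2]
width: 0.479
finger_force: 40.0
```

```bash
python3 -c "
from p import *
mv([490.6,171.5,130.6],26.5);s=readout.sense();print(s['force'],s['torque'])"
```

```text
at 13.3 [490.5 172.  131.2] [-1.7998e+02 -9.0000e-02  2.6590e+01] F [-2.   1.5  7.2] w 0.47851020883999 ff 39.99720275402069 j6 82.5
travel [-0.0007  0.0019  0.0024] twist [-0.0001 -0.0005  0.0005]
[-1.98205029  1.51019595  7.24994912] [0.16796006 0.54662145 0.02825718]
```

Call:
arm_command:
  steps:
    - {"gripper": 36, "travel": [0, 0, 0.003], "twist": [0, 0, 0]}
    - {"gripper": 36, "travel": [0, 0, 0.005], "twist": [0, 0, 0]}
    - {"gripper": 36, "travel": [0, 0, 0.005], "twist": [0, 0, 0]}
    - {"gripper": 36, "travel": [0, 0, 0.005], "twist": [0, 0, 0]}

```text
time_s: 13.7
tcp_pos: [490.6, 172.0, 130.5]
orientation: [-180.0, -0.1, 26.6]
force: [-3.3, 0.2, 14.0]
width: 0.478
finger_force: 40.0
```

```bash
python3 -c "
from p import *
mv([490.6,171.5,130.6],26.5);s=readout.sense();print(s['force'],s['torque'])"
```

```text
at 13.7 [490.6 172.  130.5] [-1.7999e+02 -1.1000e-01  2.6590e+01] F [-3.3  0.2 14. ] w 0.4780086151065935 ff 39.998778104782104 j6 82.5
travel [-0.001   0.0019 -0.0003] twist [-0.0001 -0.0006  0.0005]
[-3.34833586  0.20419745 13.95897996] [0.07248716 0.99519421 0.02122644]
```

The force jumped to 14 N at the expected height, so the ring is on its stop. I'll add a touch more and hold.

Call:
arm_command:
  steps:
    - {"gripper": 36, "travel": [-0.001, 0, 0.002], "twist": [0, 0, 0]}
    - {"gripper": 36, "travel": [-0.001, 0, 0.002], "twist": [0, 0, 0]}
    - {"gripper": 36, "travel": [-0.001, 0, 0.002], "twist": [0, 0, 0]}
    - {"gripper": 36, "travel": [-0.001, 0, 0.002], "twist": [0, 0, 0]}
    - {"gripper": 36, "travel": [-0.001, 0, 0.002], "twist": [0, 0, 0]}
    - {"gripper": 36, "travel": [-0.001, 0, 0.002], "twist": [0, 0, 0]}

```text
time_s: 14.3
tcp_pos: [490.7, 172.0, 130.5]
orientation: [-180.0, -0.1, 26.6]
force: [-4.8, 0.5, 18.4]
width: 0.476
finger_force: 40.0
```

```bash
python3 - <<'E'
from p import *
s=readout.sense();print(s['force'],s['torque'],s['tcp_pos'],s['orientation'])
I=cams.grab_frame('scene');cv2.imwrite('pics/home.png',cv2.resize(I[130:220,230:320,::-1],(540,540),interpolation=cv2.INTER_CUBIC))
E
```

```text
[-4.76533748  0.46204536 18.4272572 ] [-0.00553386  1.12501916 -0.03183157] [490.67342259 172.04007893 130.49263022] [-1.79988005e+02 -1.41915662e-01  2.65897966e+01]
```

View pics/home.png

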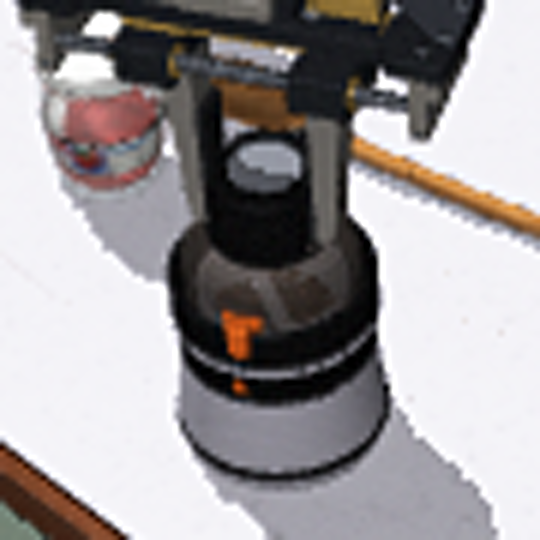

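The picture shows the lug seated in the slot at crop (240,335), directly above the diamond at (240,388), and the lid level in the collar. Hold for over 3 s.

Call:
arm_command:
  steps:
    - {"gripper": 36, "travel": [0, 0, 0]}
    - {"gripper": 36, "travel": [0, 0, 0]}
    - {"gripper": 36, "travel": [0, 0, 0]}
    - {"gripper": 36, "travel": [0, 0, 0]}
    - {"gripper": 36, "travel": [0, 0, 0]}
    - {"gripper": 36, "travel": [0, 0, 0]}
    - {"gripper": 36, "travel": [0, 0, 0]}
    - {"gripper": 36, "travel": [0, 0, 0]}
    - {"gripper": 36, "travel": [0, 0, 0]}
    - {"gripper": 36, "travel": [0, 0, 0]}
    - {"gripper": 36, "travel": [0, 0, 0]}
    - {"gripper": 36, "travel": [0, 0, 0]}

```text
validation failed for argument at $.st...
```

Call:
arm_command:
  steps:
    - {"gripper": 36, "travel": [0, 0, 0], "twist": [0, 0, 0]}
    - {"gripper": 36, "travel": [0, 0, 0], "twist": [0, 0, 0]}
    - {"gripper": 36, "travel": [0, 0, 0], "twist": [0, 0, 0]}
    - {"gripper": 36, "travel": [0, 0, 0], "twist": [0, 0, 0]}
    - {"gripper": 36, "travel": [0, 0, 0], "twist": [0, 0, 0]}
    - {"gripper": 36, "travel": [0, 0, 0], "twist": [0, 0, 0]}
    - {"gripper": 36, "travel": [0, 0, 0], "twist": [0, 0, 0]}
    - {"gripper": 36, "travel": [0, 0, 0], "twist": [0, 0, 0]}
    - {"gripper": 36, "travel": [0, 0, 0], "twist": [0, 0, 0]}
    - {"gripper": 36, "travel": [0, 0, 0], "twist": [0, 0, 0]}
    - {"gripper": 36, "travel": [0, 0, 0], "twist": [0, 0, 0]}
    - {"gripper": 36, "travel": [0, 0, 0], "twist": [0, 0, 0]}

```text
time_s: 15.55
tcp_pos: [490.6, 172.0, 130.5]
orientation: [-180.0, -0.1, 26.6]
force: [-3.5, 1.7, 18.6]
width: 0.474
finger_force: 40.0
```

Call:
arm_command:
  steps:
    - {"gripper": 36, "travel": [0, 0, 0], "twist": [0, 0, 0]}
    - {"gripper": 36, "travel": [0, 0, 0], "twist": [0, 0, 0]}
    - {"gripper": 36, "travel": [0, 0, 0], "twist": [0, 0, 0]}
    - {"gripper": 36, "travel": [0, 0, 0], "twist": [0, 0, 0]}
    - {"gripper": 36, "travel": [0, 0, 0], "twist": [0, 0, 0]}
    - {"gripper": 36, "travel": [0, 0, 0], "twist": [0, 0, 0]}
    - {"gripper": 36, "travel": [0, 0, 0], "twist": [0, 0, 0]}
    - {"gripper": 36, "travel": [0, 0, 0], "twist": [0, 0, 0]}
    - {"gripper": 36, "travel": [0, 0, 0], "twist": [0, 0, 0]}
    - {"gripper": 36, "travel": [0, 0, 0], "twist": [0, 0, 0]}
    - {"gripper": 36, "travel": [0, 0, 0], "twist": [0, 0, 0]}
    - {"gripper": 36, "travel": [0, 0, 0], "twist": [0, 0, 0]}

```text
time_s: 16.75
tcp_pos: [490.6, 172.0, 130.5]
orientation: [-180.0, -0.1, 26.6]
force: [-4.5, 0.5, 18.8]
width: 0.475
finger_force: 40.0
```

Call:
arm_command:
  steps:
    - {"gripper": 36, "travel": [0, 0, 0], "twist": [0, 0, 0]}
    - {"gripper": 36, "travel": [0, 0, 0], "twist": [0, 0, 0]}
    - {"gripper": 36, "travel": [0, 0, 0], "twist": [0, 0, 0]}
    - {"gripper": 36, "travel": [0, 0, 0], "twist": [0, 0, 0]}
    - {"gripper": 36, "travel": [0, 0, 0], "twist": [0, 0, 0]}
    - {"gripper": 36, "travel": [0, 0, 0], "twist": [0, 0, 0]}
    - {"gripper": 36, "travel": [0, 0, 0], "twist": [0, 0, 0]}
    - {"gripper": 36, "travel": [0, 0, 0], "twist": [0, 0, 0]}
    - {"gripper": 36, "travel": [0, 0, 0], "twist": [0, 0, 0]}
    - {"gripper": 36, "travel": [0, 0, 0], "twist": [0, 0, 0]}
    - {"gripper": 36, "travel": [0, 0, 0], "twist": [0, 0, 0]}
    - {"gripper": 36, "travel": [0, 0, 0], "twist": [0, 0, 0]}

```text
time_s: 17.95
tcp_pos: [490.6, 172.1, 130.5]
orientation: [-180.0, -0.1, 26.6]
force: [-3.8, 0.9, 18.1]
width: 0.476
finger_force: 40.0
```

```bash
python3 -c "
from h import *
print(readout.sense()['force']);print(workorder.job_done())"
```

```text
[-3.76858936  0.85638865 18.1153416 ]
the job is handed in; nothing more can be done
None
```

The lid is on the grinder with its lug in the slot, held fully down for over 3.5 s at about 18 N and still held when I handed the job in; the hand-in call returned no verdict.

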